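# Lock the centring arm on its pivot with the R-clip

### The arm

A 7-joint arm with a two-finger parallel gripper is mounted at the origin on the work surface. World frame = base frame: x ahead of the robot, y to its left, z up, the work surface at z = 0. Lengths are in m, angles in rad, forces in N, time in s.
With the tool pointing down it reaches from about 0.425 to 0.925 m from the base axis. Payload 6.8 kg.
Tool frame: the origin (TCP) lies at the very end of the fingers, on their centre line; the grasp point (between the pads) lies 19 mm behind it; z points along the fingers, y is the line along which they close (so a half turn about z gives the same grasp; the last joint's range is limited). The gripper opens to 85 mm and grips with 20 to 120 N. Pads are 22 mm wide; open, the fingers measure 114 mm over their backs; the gripper's body (76 mm by 85 mm) begins 54 mm behind the grasp point. The pads swing forward as they close: fully open they stand 13 mm farther back than shut.
Start: joints at [-1.333, 0.477, 0.022, 1.555, -0.011, 1.109, -0.083], TCP at [0.229, 0.635, 0.231] pointing down, gripper open.
Joint ranges: [-2.96, 2.96], [-0.34, 2.1], [-1.41, 1.46], [0.24, 2.44], [-1.37, 4.51], [0.17, 1.92], [-2.96, 2.96]. Speed limits (rad/s): [2.39, 2.39, 3.14, 3.14, 3.14, 3.14, 3.14].

### API

Orientations are given as a unit quaternion [w, x, y, z].
In Python, from cell import ctrl gives the robot as it stands.
- The arm moves only by the shell command python3 -m handwheel 'ROWS' [FORCE]. ROWS is JSON, a list of rows, each a list of 3 entries, a list of its own where there are three numbers: the opening, from -1 (shut) to 1 (fully open), so that 0 is half open, then the shift along the tool's x, y, z in units of 0.75 m (1.0 is 0.75 m), then the turn about the tool's z in units of 360 degrees (1.0 is 360 degrees). A call has 1 to 5 rows; each row shifts and turns the commanded pose from where the row before left it, along the tool's axes as they then stand; what a row does not reach is not made up. A row lasts 1/10 s, in which the tool goes at most 50 mm and 8.59 degrees, less where a joint would pass 70% of its speed; a pose out of reach is approached as far as the arm can. A call with a number of a shift or a turn outside -1 to 1 is refused whole. A call with a gripper value outside its range is refused whole. The fingers move at their own pace and stop on an object; FORCE is the grip in N (left out, the last holds). Time passes only in rows, so rows that do not move let the fingers close. It gives the time, the measured TCP pose, the force, the opening and the grip force at its end, in the units of the state.
- ctrl.get_state(): the state, without advancing time (a new reading comes with each control period).
- ctrl.camera(name): name is "scene" or "side" or "wrist"; returns a dict with "img" (384x512x3 uint8, blue, green, red), "fx", "fy", "cx", "cy" (pixels), "R" (3x3) and "t" (3): a world point X has camera coordinates R X + t; the wrist camera has in their place "tool_from_camera" (4x4, takes a point from camera to tool coordinates, whose origin is the TCP and whose axes are the flange's). Camera axes: x right, y down, z forward; pixel columns grow to the right and rows downward; lengths in m; the calibration is good to about 2 mm. A picture is of the moment at which its call begins: read the wrist's pose just before it. There is no depth.
- ctrl.close_job(): hands the job in; it is judged then, once.
The state is a dict: "clock": time; "qpos": joint angles; "joint_vel": joint speeds; "effort": joint torques, N m; "ee_pos": TCP position; "tcp_rot": TCP orientation; "wrist_force": force on the tool from outside, world axes, zero at the start; "wrist_torque": the same for the moment, N m; "finger_gap": finger opening in m; "gripper_force": force on a finger pad.
Only numpy, scipy, OpenCV 4.12 (cv2) and the standard library are available. Lean on these libraries where they do the work, as an engineer would, in place of code of your own. Each camera call takes 0.05 s, during which the arm holds its last target. There are 200 camera calls.

### The job

The centring arm has been put back on its pivot pin beside the potter's wheel. Pick up the R-clip with the red eye from the wooden bat and push its straight leg through the cross hole in the pin until the bow springs over and closes round the pin, then let go of it. Do not knock over the small unfired pot standing nearby.

Things in the scene. Friction and masses are not known exactly. Their poses are not given: they have to be found in the camera images.
- clip: R-clip of 5 mm steel wire, loose, flat on the bat, 111 mm long, about 49 g. x runs along the straight leg to its free tip, z up as it lies, y from the leg to the bow. Origin 2.5 mm below the leg's axis, at the place along it that is on the pin's axis when home. The leg runs straight along y = 0, z = 2.5 mm, from x = -34 to 42 (44.5 with its round end). Clip_eye and bow tell the rest.
- clip_eye (a point): middle of the clip's red vinyl-dipped eye, where to hold it: (-47, 7, 3.5) mm in the clip's frame; axes as the clip's. The eye is a closed loop 7 mm thick, its underside level with the wire's, spanning x -66.5 to -34 and y -6.5 to 20.5 mm in the clip's frame; its sides are straight along x from x = -56 to -38, so it is pinched 27 mm wide across y.
- clip_seat (a point): point on the axis of the clip's straight leg that lies at the middle of the pin's hole when the clip is home: (0, 0, 2.5) mm in the clip's frame; axes as the clip's. Home and let go, the eye's end of the clip sags by about 0.2 rad, down on to the washer
- clip_tip (a point): point on the leg's axis at its free tip: (42, 0, 2.5) mm in the clip's frame
- bow (a joint): spread of the clip's bow (sprung second leg, on its +y side), rad: 0 relaxed, positive spread. In the clip's frame it pivots at (-33, 9) mm, touches the leg at x = -18, arches over the pin's place (wire axis y up to 11), closes in to y = 5.2 at x = 11, flares to y = 14.5 at x = 28. 4.5 N m/rad; spreads about 0.13 riding over the pin (push about 7 N), stays about 0.02 spread when home.
- pin_hole (a point): middle of the cross hole in the upright steel pivot pin, 135 mm above the table, fixed. x along the hole (level; -x end towards the robot, clear to enter), z up. Pin 22 mm across, top 19 mm above this point, with a dark line across it parallel to the hole. Hole right through, 9 mm wide and high, mouths bevelled to 12.6 mm. A washer 40 mm across lies 7 mm below this point, on a hub 44 mm across.
- centring_arm (a joint): angle of the centring arm about the pin, rad: 0 along pin_hole's +y, towards the wheel's axis 270 mm from the pin (wheel head 280 mm across, top 77 mm above the table); positive counter-clockwise from above; stiff (1.2 N m). Flat bar below the hub's top, 258 mm long, with a wooden block at its end and an upright wooden handle 195 mm from the pin, top 220 mm above the table.
- bat: round plywood throwing bat lying on the table, 260 mm across, 15 mm thick, fixed; the clip lies on it. Origin: centre of its underside. A blue basin on boards, 120 mm high over all, stands at the table's far right corner, other pots up to 200 mm high along its left edge
- rib: loose wooden rib lying on the bat, 85 x 45 x 6 mm, origin at the centre of its underside
- loop_tool: loose trimming tool lying on the bat, 116 mm long along its y, handle 12 mm thick, origin under its handle
- cup: small unfired pot standing loose, 86 mm across, 85 mm high, origin at the centre of its foot
Mind the look-alikes: they are no part of the job. Leave any pink or yellow look-alike of the clip alone.

How it is judged:
At the end, for the whole second after the job is handed in: The clip's straight leg is through the pin's hole with the bow closed round the pin: clip_seat within 8 mm of pin_hole, the leg within 0.35 rad of the hole's direction, the bow spread by less than 0.08 rad, the clip at rest and let go (distance between clip_seat and pin_hole below 0.008 m and angle between the x axis of clip_seat and the x axis of pin_hole, either way round below 0.35 rad and value of joint bow below 0.08 rad and linear speed of clip below 0.02 m/s); the robot touches nothing.
It fails at once if the small unfired pot was knocked over (tilted by more than 0.5 rad) (angle between cup's own z axis and vertical above 0.5 rad).
It also fails if it takes over 45 s, if anything falls off the work surface, if the arm or the gripper's body presses on something with over 40 N, if the wrist force passes 120 N, or if a joint passes its speed limit or range.

## Working session

There is one attempt and no reset: what is moved stays moved. The work goes in short steps, Python scripts to look and compute and a shell command to move; the robot and the scene stay as the last step left them, time stands still between calls to the robot, and variables do not carry over. Pictures are saved under pics/ and viewed, at most 10 in all, crops included, and the job is handed in when it is done.

```bash
ls; mkdir -p pics; cat > h.py <<'E'
import numpy as np, cv2
from cell import ctrl
from scipy.spatial.transform import Rotation as Ro
def Rt(s):
    q=s["tcp_rot"]; return Ro.from_quat([q[1],q[2],q[3],q[0]]).as_matrix()
def cam(name):
    s=ctrl.get_state(); c=ctrl.camera(name)
    if name=="wrist":
        T=np.eye(4);T[:3,:3]=Rt(s);T[:3,3]=s["ee_pos"]
        W=T@np.array(c["tool_from_camera"]); c["Rw"]=W[:3,:3];c["o"]=W[:3,3]
    else:
        R=np.array(c["R"]);c["Rw"]=R.T;c["o"]=-R.T@np.array(c["t"])
    return c
def ray(c,u,v,):
    return c["o"],c["Rw"]@np.array([(u-c["cx"])/c["fx"],(v-c["cy"])/c["fy"],1])
def at(c,u,v,z):
    o,d=ray(c,u,v); return o+d*(z-o[2])/d[2]
def proj(c,X):
    p=c["Rw"].T@(np.array(X)-c["o"]); return np.array([c["fx"]*p[0]/p[2]+c["cx"],c["fy"]*p[1]/p[2]+c["cy"]])
def tri(a,b):
    A=[];B=[]
    for o,d in (a,b):
        d=d/np.linalg.norm(d);P=np.eye(3)-np.outer(d,d);A.append(P);B.append(P@o)
    return np.linalg.lstsq(np.vstack(A),np.hstack(B),rcond=None)[0]
def save(c,n): 
    import pickle; pickle.dump(dict(c),open(n+".pkl","wb")); cv2.imwrite("pics/%s.png"%n,c["img"])
def load(n):
    import pickle; return pickle.load(open(n+".pkl","rb"))
E
python3 - <<'E'
from h import *
s=ctrl.get_state();print(s)
cs=[]
for n in("scene","side"):
    c=cam(n);save(c,n+"0");cs.append(c["img"]);print(n,c["o"],c["Rw"][:,2],c["fx"])
cv2.imwrite("pics/two.png",cv2.resize(np.vstack(cs),(512,768))[:,:])
E
```

```text
pics
{'clock': 0.0, 'qpos': array([-1.3331059 ,  0.47780498,  0.02233224,  1.55646026, -0.01148715,
        1.10927518, -0.08308837]), 'joint_vel': array([-1.06712968e-03,  8.66766291e-05,  5.67785101e-04,  1.92368772e-03,
        4.88740601e-04,  1.89856260e-03, -1.99947670e-03]), 'effort': array([-2.40086956e-04, -5.96471000e+01,  1.60790976e+00, -2.81190044e+01,
        1.24897700e-02,  9.53016628e-03, -6.20962268e-06]), 'ee_pos': array([0.22859799, 0.63448573, 0.23031858]), 'tcp_rot': array([-8.53422853e-05,  1.72012617e-01,  9.85094326e-01, -9.05793950e-04]), 'wrist_force': array([-0.31871112,  0.70749344,  0.25843022]), 'wrist_torque': array([-0.03516051, -0.02389243, -0.03064911]), 'gripper_force': 0.0, 'finger_gap': 0.08556727258317581}
scene [ 0.9654046  -0.66238334  0.55243252] [-0.60881573  0.54779796 -0.57381252] 376.75836359402064
side [ 0.41665551 -0.77451813  0.70270141] [ 0.05632696  0.65498834 -0.7535367 ] 379.82580284232836
```

```bash
python3 - <<'E'
from h import *
a,b=load("scene0")["img"],load("side0")["img"]
cv2.imwrite("pics/both.png",np.hstack([a,b])[:, :]); 
cv2.imwrite("pics/a800.png",cv2.resize(a,(800,600),interpolation=3));cv2.imwrite("pics/b800.png",cv2.resize(b,(800,600),interpolation=3))
E
```

```text
(no output)
```

View pics/a800.png

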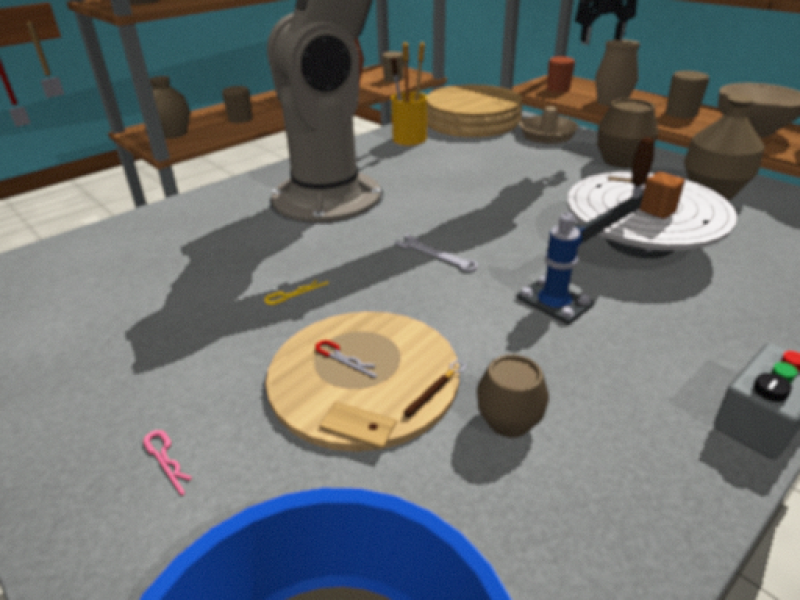

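View pics/b800.png

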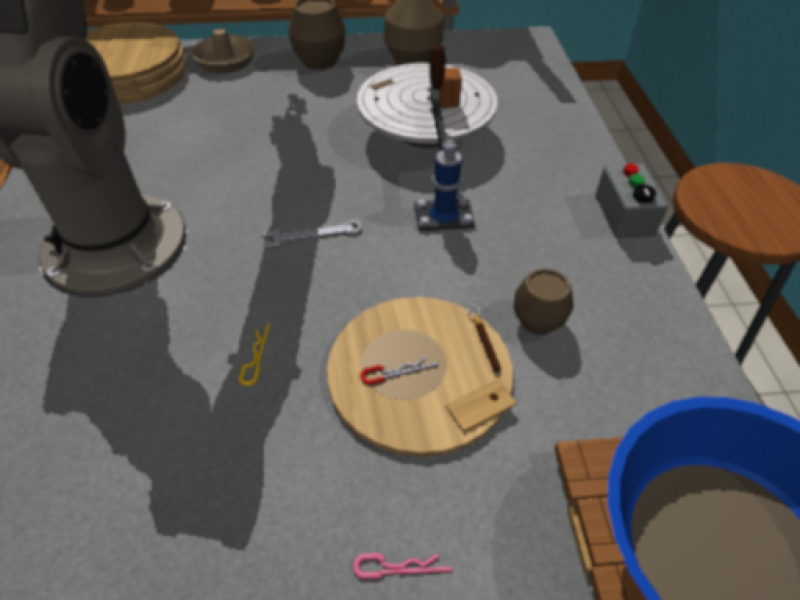

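Candidates (800x600 px, scene/side): red-eyed clip on the bat (345,358)/(398,371); yellow clip (295,292)/(255,355); pink clip (165,462)/(400,567); spanner (436,254)/(313,233). I choose the red-eyed one on the bat. The pin top is at (567,220)/(449,145), the cup at (512,395)/(544,300).

```bash
python3 - <<'E'
from h import *
a,b=load("scene0"),load("side0")
k=.64
for c,box in((a,(300,330,390,390)),(b,(350,340,450,400))):
    im=c["img"].astype(int);x0,y0,x1,y1=[int(k*i) for i in box]
    m=np.zeros(im.shape[:2],bool);m[y0:y1,x0:x1]=((im[...,2]>120)&(im[...,1]<70))[y0:y1,x0:x1]
    v,u=np.nonzero(m);print("red",len(u),at(c,u.mean(),v.mean(),.0185))
print("tip",at(a,375*k,376*k,.0175),at(b,437*k,361*k,.0175))
print("pintop",tri(ray(a,567*k,217*k),ray(b,449*k,144*k)),at(a,567*k,217*k,.154),at(b,449*k,144*k,.154))
print("cup",at(a,514*k,375*k,.085),at(b,546*k,286*k,.085))
print("bat",at(a,364*k,372*k,.015),at(b,420*k,368*k,.015))
print("handle top",tri(ray(a,645*k,140*k),ray(b,438*k,52*k)), "loop",at(b,490*k,345*k,.02))
cs=b["img"][205:265,215:330];cs2=a["img"][125:205,330:400];cs3=b["img"][80:150,255:315]
cs4=a["img"][205:255,190:250]
f=lambda i:cv2.resize(i,(400,300),interpolation=2)
cv2.imwrite("pics/crop.png",np.vstack([np.hstack([f(cs),f(cs4)]),np.hstack([f(cs2),f(cs3)])]))
E
```

```text
red 48 [ 0.418779   -0.31649208  0.0185    ]
red 54 [ 0.42043906 -0.31635118  0.0185    ]
tip [ 0.51322108 -0.30406328  0.0175    ] [ 0.51545645 -0.30080006  0.0175    ]
pintop [0.5688054  0.02095342 0.15218312] [0.5705494  0.01800819 0.154     ] [0.56827586 0.01818861 0.154     ]
cup [ 0.68072989 -0.23360437  0.085     ] [ 0.67500322 -0.23269636  0.085     ]
bat [ 0.49489755 -0.30785891  0.015     ] [ 0.490673   -0.30891512  0.015     ]
handle top [0.57230753 0.20655779 0.21443009] loop [ 0.59411252 -0.28111538  0.02      ]
```

View pics/crop.png

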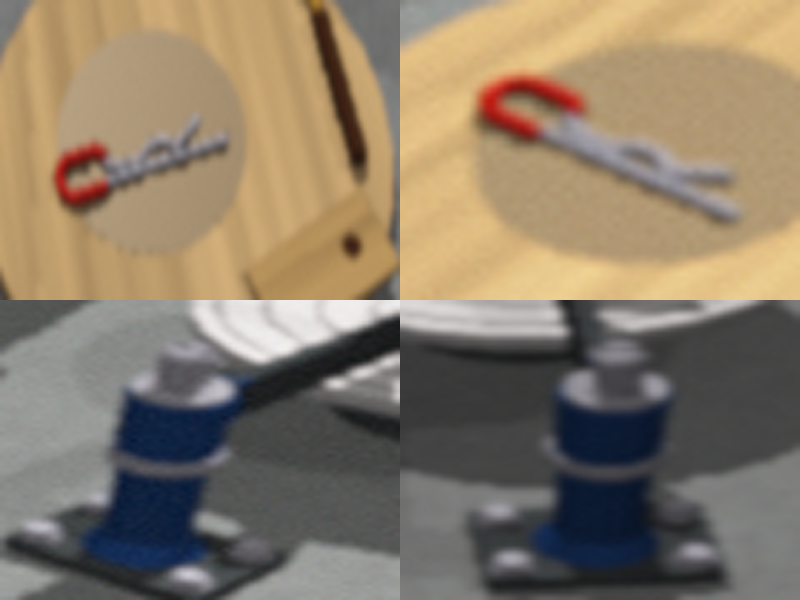

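The crop shows the red-eyed clip lying with its eye towards the robot, tip at about +x and bow on the +y side. It's the right clip, and it needs no flipping. Lifting and going round clear of the wheel handle.

```bash
python3 -m handwheel '[[1,[0,0,-0.06],-0.0195],[1,[0,0,-0.06],-0.0195],[1,[0,0,-0.06],-0.0195],[1,[0,0,0],-0.0195]]' 80
python3 -m handwheel '[[1,[-0.037,-0.051,0],0],[1,[-0.037,-0.051,0],0],[1,[-0.037,-0.051,0],0],[1,[-0.037,-0.051,0],0],[1,[-0.037,-0.051,0],0]]'
python3 -m handwheel '[[1,[-0.037,-0.051,0],0],[1,[-0.037,-0.051,0],0],[1,[0,-0.06,0],0],[1,[0,-0.06,0],0],[1,[0,-0.06,0],0]]'
python3 -m handwheel '[[1,[0,-0.06,0],0],[1,[0,-0.06,0],0],[1,[0,-0.06,0],0],[1,[0,-0.06,0],0],[1,[0,0,0],0]]'
python3 - <<'E'
from h import *
c=cam("wrist");save(c,"w1");print(c["o"],c["Rw"],c["fx"],proj(c,[.569,.018,.154]),proj(c,[.42,-.316,.018]))
E
```

```text
clock: 0.5
ee_pos: [0.2296, 0.6375, 0.374]
tcp_rot: [0.002, -0.074, 0.997, 0.005]
wrist_force: [0.3, 0.7, -0.6]
finger_gap: 0.0852
gripper_force: 0.0
clock: 1.0
ee_pos: [0.3946, 0.464, 0.3659]
tcp_rot: [-0.0, -0.072, 0.997, -0.0]
wrist_force: [0.9, 1.1, -0.9]
finger_gap: 0.0853
gripper_force: 0.0
clock: 1.5
ee_pos: [0.4789, 0.2624, 0.3658]
tcp_rot: [-0.0, -0.072, 0.997, -0.0]
wrist_force: [0.7, 0.3, 0.2]
finger_gap: 0.0855
gripper_force: 0.0
clock: 2.0
ee_pos: [0.5053, 0.0786, 0.3664]
tcp_rot: [0.0, -0.067, 0.998, -0.001]
wrist_force: [-0.1, 0.3, -0.0]
finger_gap: 0.0855
gripper_force: 0.0
[0.43437904 0.06852734 0.51038573] [[-0.13227384  0.95122488  0.2787021 ]
 [ 0.99121178  0.12741446  0.03556336]
 [-0.00168192  0.28095691 -0.95971891]] 309.9416956301716 [198.2936931  211.18615209] [-4.34374967 56.58932446]
```

```bash
python3 - <<'E'
from h import *
c=load("w1")
cv2.imwrite("pics/pinw.png",cv2.resize(c["img"][171:251,148:248],(800,640),interpolation=2)[:600])
E
python3 -m handwheel '[[1,[0.021,-0.053,0],0],[1,[0.021,-0.053,0],0],[1,[0.021,-0.053,0.024],0],[1,[0.021,-0.053,0.024],0],[1,[0.021,-0.053,0.024],0]]'
python3 -m handwheel '[[1,[0.021,-0.053,0.024],0],[1,[0.021,-0.053,0.024],0],[1,[0.021,-0.053,0.024],0],[0.3,[0,-0.02,0.03],0],[0.3,[0,0,0],0]]'
python3 - <<'E'
from h import *
c=cam("wrist");save(c,"w2");p=proj(c,[.42,-.316,.018]);print(c["o"],p,proj(c,[.514,-.303,.0175]))
E
```

```text
clock: 2.55
ee_pos: [0.4551, -0.1218, 0.3117]
tcp_rot: [0.0, -0.073, 0.997, 0.0]
wrist_force: [1.5, 0.3, 0.8]
finger_gap: 0.085
gripper_force: 0.0
clock: 3.05
ee_pos: [0.4264, -0.2618, 0.2332]
tcp_rot: [-0.002, -0.071, 0.997, 0.001]
wrist_force: [0.2, 0.3, 0.1]
finger_gap: 0.059
gripper_force: 0.0
[ 0.35634441 -0.2729018   0.37754781] [208.59817543 155.31304859] [211.40520385 230.70846252]
```

View pics/pinw.png

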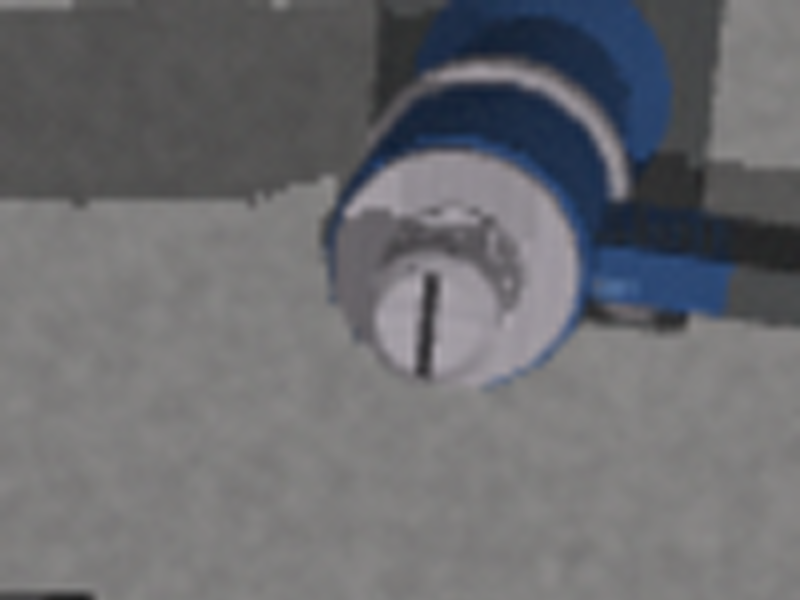

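The pin's top is a disc centred at about (202.6,210.8) in the full wrist image. Its line runs from crop pixel (432,275) to (424,377).

```bash
python3 - <<'E'
from h import *
c=load("w1");f=lambda x,y:at(c,148+x/8-.06,171+y/8-.06,.154)
print("pin",f(438,318)); a,b=f(432,275),f(424,377); d=a-b; print("line",a,b,np.degrees(np.arctan2(d[1],d[0])), np.linalg.norm(d), (a+b)/2)
print("width",np.linalg.norm(f(374,318)-f(502,318)))
c=load("w2")
cv2.imwrite("pics/clipw.png",cv2.resize(c["img"][135:255,130:290],(800,600),interpolation=2))
E
```

```text
pin [0.56764915 0.02325674 0.154     ]
line [0.56088919 0.02175809 0.154     ] [0.57749201 0.02195807 0.154     ] -179.30989721589637 0.016604020153668592 [0.5691906  0.02185808 0.154     ]
width 0.019496503479553166
```

View pics/clipw.png

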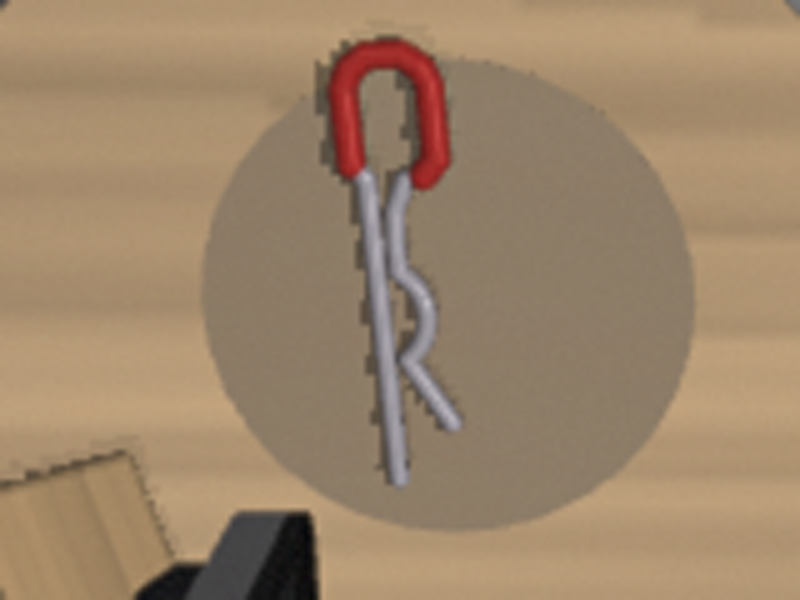

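The clip's leg runs from crop pixel (364,180) to the tip (400,485). The eye's sides at mid-length are near (343,125) and (431,125), and its outer end is at (385,38).

```bash
python3 - <<'E'
from h import *
c=load("w2");f=lambda x,y,z=.0175:at(c,130+x/5-.1,135+y/5-.1,z)
a,t=f(366,190),f(400,486); d=t-a; yaw=np.arctan2(d[1],d[0]);print("yaw",np.degrees(yaw),np.linalg.norm(d))
x=np.array([np.cos(yaw),np.sin(yaw),0]);y=np.array([-x[1],x[0],0])
o=t-44.5e-3*x; eye=o-.047*x+.007*y
print("origin",o,"eye",eye)
L,Rr,E=f(328,110,.0185),f(447,125,.0185),f(385,38,.0185)
for q in(L,Rr,E):print((q-o)@x*1e3,(q-o)@y*1e3)
s=ctrl.get_state();R=Rt(s);tx=R[:,0];print(s["ee_pos"],"tooly ang",np.degrees(np.arctan2(R[1,1],R[0,1])))
ang=np.degrees(np.arctan2(R[1,1],R[0,1]));print("turn(360)",-(np.degrees(yaw)+90-ang)/360)
d=eye-s["ee_pos"];print("shift tool/.75",R.T@(d)/.75, R.T@d)
E
```

```text
yaw 11.952474731165323 0.07591485788291386
origin [ 0.47259888 -0.31388856  0.0175    ] eye [ 0.42516815 -0.31677404  0.0175    ]
-51.154208369953054 -6.518722211418348
-45.76385168762602 20.80047394570379
-66.84168715221999 8.54566678279246
[ 0.4275345  -0.26056873  0.2345182 ] tooly ang 98.23286450582309
turn(360) -0.010332250625950657
shift tool/.75 [ 0.01292355 -0.07412137  0.28929715] [ 0.00969266 -0.05559103  0.21697286]
```

```bash
python3 -m handwheel '[[0.2,[0.0065,-0.037,0.02],0],[0.2,[0.0064,-0.037,0.02],0],[0.2,[0,0,0.05],-0.0103],[0.2,[0,0,0.06],0],[0.2,[0,0,0.06],0]]'
python3 -m handwheel '[[0.2,[0,0,0.04],0],[0.2,[0,0,0],0]]'
python3 - <<'E'
from h import *
s=ctrl.get_state();R=Rt(s)
print(R.T@(np.array([.4252,-.3168,.0165])-s["ee_pos"])/.75,np.degrees(np.arctan2(R[1,1],R[0,1])),s["finger_gap"])
E
```

```text
clock: 3.6
ee_pos: [0.4291, -0.3158, 0.078]
tcp_rot: [0.002, -0.106, 0.994, 0.0]
wrist_force: [1.0, 0.4, -0.4]
finger_gap: 0.0511
gripper_force: 0.0
clock: 3.8
ee_pos: [0.426, -0.3139, 0.0456]
tcp_rot: [-0.002, -0.106, 0.994, 0.003]
wrist_force: [-0.6, -0.5, 0.3]
finger_gap: 0.0509
gripper_force: 0.0
[ 0.00167047 -0.00380442  0.03872524] 102.173206820854 0.05093073636215717
```

```bash
python3 -m handwheel '[[0.2,[0.0005,-0.0038,0.02],0],[0.2,[0.0005,0,0.0187],0],[0.2,[0,0,0],0]]'
python3 -m handwheel '[[-1,[0,0,0],0],[-1,[0,0,0],0],[-1,[0,0,0],0],[-1,[0,0,0],0],[-1,[0,0,0],0]]' 80
python3 -m handwheel '[[-1,[0,0,0],0],[-1,[0,0,-0.02],0],[-1,[0,0,-0.04],0],[-1,[0,0,-0.06],0],[-1,[0,0,-0.06],0]]'
python3 -m handwheel '[[-1,[0,0,-0.06],0],[-1,[0,0,0],0]]'
python3 - <<'E'
from h import *
for n in("wrist","side","scene"):
    c=cam(n);save(c,n[0]+"3")
s=ctrl.get_state();R=Rt(s);print(s["ee_pos"],s["finger_gap"],np.degrees(np.arctan2(R[1,1],R[0,1])))
c=load("w3")
T=np.array(s["ee_pos"])
ty=R[:,1];cx=-R[:,0]  # clip x = -tool x
print(proj(c,T-.007*ty+cx*(.047+.0445)),proj(c,T))
E
```

```text
clock: 4.1
ee_pos: [0.4264, -0.3201, 0.0188]
tcp_rot: [-0.0, -0.105, 0.995, 0.0]
wrist_force: [0.7, 0.1, 0.2]
finger_gap: 0.0516
gripper_force: 0.0
clock: 4.6
ee_pos: [0.4286, -0.3232, 0.0217]
tcp_rot: [0.003, -0.104, 0.995, -0.002]
wrist_force: [0.4, -0.8, 11.2]
finger_gap: -0.0002
gripper_force: 5.4
clock: 5.1
ee_pos: [0.4254, -0.3203, 0.1563]
tcp_rot: [-0.001, -0.104, 0.995, 0.0]
wrist_force: [1.3, -0.1, 0.2]
finger_gap: -0.0002
gripper_force: 0.0
clock: 5.3
ee_pos: [0.4287, -0.323, 0.2061]
tcp_rot: [0.005, -0.104, 0.995, -0.003]
wrist_force: [0.0, -0.1, -0.9]
finger_gap: -0.0002
gripper_force: 0.0
[ 0.42590868 -0.32007474  0.1996608 ] 6.230743132326553e-05 101.98689613902755
[249.39752963 376.06755324] [261.67669106 239.83012902]
```

The fingers closed fully, so the grasp missed; they probably rode up over the eye. Looking again.

```bash
python3 - <<'E'
from h import *
w,sd=load("w3"),load("s3")
cv2.imwrite("pics/miss.png",cv2.resize(w["img"],(800,600),interpolation=2))
P=[];q=[]
for i in range(8):
    s=ctrl.get_state();P.append(s["ee_pos"]);ctrl.camera("wrist")
print(np.round(P,4),np.mean(P,0))
E
```

```text
[[ 0.4259 -0.3201  0.1997]
 [ 0.4255 -0.3199  0.1988]
 [ 0.4254 -0.3198  0.1983]
 [ 0.4254 -0.3199  0.1982]
 [ 0.4254 -0.3201  0.1981]
 [ 0.4255 -0.3202  0.1982]
 [ 0.4257 -0.3204  0.1984]
 [ 0.4258 -0.3205  0.1985]] [ 0.42557387 -0.3201047   0.19850903]
```

View pics/miss.png

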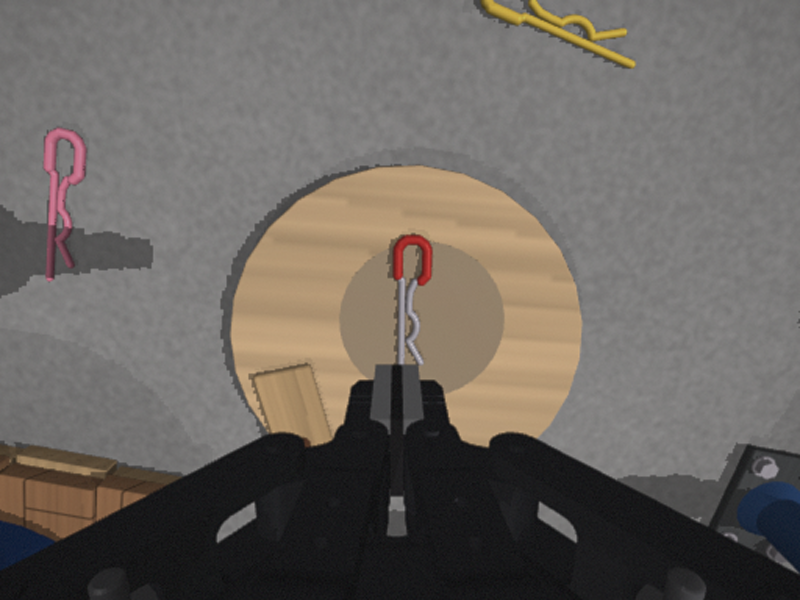

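The clip still lies flat and lines up with the tool. Eye end at (413,235), sides at x=393 and 432, leg from (400,280) down to (402,360).

```bash
python3 - <<'E'
from h import *
c=load("w3");k=.64
f=lambda x,y,z=.0185:at(c,x*k,y*k,z)
E,L,Rr,a,t=f(413,235),f(393,262),f(432,262),f(400,283,.0175),f(402,358,.0175)
d=t-a;yaw=np.arctan2(d[1],d[0]);x=np.array([np.cos(yaw),np.sin(yaw),0])
print("yaw",np.degrees(yaw),"width",np.linalg.norm(L-Rr))
eye=(L+Rr)/2; eye=eye+x*((E-eye)@x+.0195);print("eye",eye)
s=ctrl.get_state();R=Rt(s);print(s["ee_pos"],R.T@(eye-np.array([.4255,-.3201,.1982])),np.degrees(np.arctan2(R[1,1],R[0,1])))
E
```

```text
yaw 13.50003156404591 width 0.027143256465851955
eye [ 0.42515509 -0.31401602  0.0185    ]
[ 0.42592822 -0.32055071  0.19866109] [-0.00113421  0.00591951  0.17970224] 101.96337607917486
```

```bash
python3 -m handwheel '[[-0.05,[-0.0015,0.0079,0],0],[-0.05,[0,0,0.05],0],[-0.05,[0,0,0.06],0],[-0.05,[0,0,0.06],0],[-0.05,[0,0,0.05],0]]'
python3 -m handwheel '[[-0.05,[0,0,0.0135],0],[-0.05,[0,0,0],0],[-0.05,[0,0,0],0],[-0.05,[0,0,0],0]]'
python3 - <<'E'
from h import *
for i in range(3):
    s=ctrl.get_state();print(s["ee_pos"],s["wrist_force"],s["finger_gap"]);ctrl.camera("wrist")
E
```

```text
clock: 6.35
ee_pos: [0.4258, -0.3136, 0.0321]
tcp_rot: [-0.0, -0.105, 0.995, 0.0]
wrist_force: [0.5, 0.7, 0.2]
finger_gap: 0.0404
gripper_force: 0.0
clock: 6.75
ee_pos: [0.4275, -0.3154, 0.0261]
tcp_rot: [0.001, -0.104, 0.995, -0.001]
wrist_force: [0.2, -0.7, -0.8]
finger_gap: 0.0406
gripper_force: 0.0
[ 0.42747503 -0.31544185  0.02607215] [ 0.23914964 -0.68062844 -0.81024513] 0.04061118935842951
[ 0.42741823 -0.31528588  0.02597173] [0.21829647 0.57154914 0.05896193] 0.040387123415141175
[ 0.42725455 -0.31514252  0.02575514] [-0.24450565  0.09922416  1.23358841] 0.04075720179778576
```

```bash
python3 -m handwheel '[[-0.05,[0,0,0.0095],0],[-0.05,[0,0,0],0]]'
python3 - <<'E'
from h import *
P=[]
for i in range(12):
    s=ctrl.get_state();P.append(np.r_[s["ee_pos"],s["wrist_force"]]);ctrl.camera("wrist")
P=np.array(P);print(np.round(P[:,2],4),P.mean(0))
E
```

```text
clock: 7.1
ee_pos: [0.4259, -0.3142, 0.0166]
tcp_rot: [-0.0, -0.104, 0.995, 0.0]
wrist_force: [-0.5, 0.7, 0.2]
finger_gap: 0.0407
gripper_force: 0.0
[0.0166 0.0167 0.0168 0.0169 0.0169 0.017  0.017  0.017  0.017  0.017
 0.017  0.0171] [ 0.42605164 -0.31454143  0.01691585  0.05548629 -0.17040698  0.04440394]
```

```bash
python3 -m handwheel '[[-0.05,[0,0,0.0018],0],[-0.05,[0,0,0],0],[-0.3,[0,0,0],0],[-0.3,[0,0,0],0],[-1,[0,0,0],0]]' 40
python3 -m handwheel '[[-1,[0,0,0],0],[-1,[0,0,0],0],[-1,[0,0,0],0]]' 80
```

```text
clock: 8.2
ee_pos: [0.4262, -0.3146, 0.0159]
tcp_rot: [0.0, -0.104, 0.995, 0.0]
wrist_force: [-0.7, 0.0, 2.8]
finger_gap: 0.0247
gripper_force: 39.1
clock: 8.5
ee_pos: [0.4264, -0.3148, 0.0161]
tcp_rot: [0.0, -0.104, 0.995, -0.0]
wrist_force: [-0.6, 0.8, 5.8]
finger_gap: 0.0232
gripper_force: 78.3
```

```bash
python3 -m handwheel '[[-1,[0,0,-0.01],0],[-1,[0,0,-0.02],0],[-1,[0,0,-0.03],0],[-1,[0,0,-0.04],0],[-1,[0,0,-0.05],0]]' 60
python3 -m handwheel '[[-1,[0,0,-0.05],0],[-1,[0,0,0],0]]'
python3 - <<'E'
from h import *
for n in("scene","side"):
    c=cam(n);save(c,n+"4")
a,b=load("scene4"),load("side4");s=ctrl.get_state();P=np.array(s["ee_pos"])
I=[]
for c in(a,b):
    p=proj(c,P+[.04,0,0]).astype(int);print(p);I.append(cv2.resize(c["img"][max(p[1]-30,0):p[1]+30,max(p[0]-40,0):p[0]+40],(400,300),interpolation=2))
cv2.imwrite("pics/grip.png",np.hstack(I));print(P,s["finger_gap"],s["gripper_force"])
E
```

```text
clock: 9.0
ee_pos: [0.4253, -0.3142, 0.1294]
tcp_rot: [-0.001, -0.104, 0.995, 0.0]
wrist_force: [-0.4, -1.2, -0.8]
finger_gap: 0.0232
gripper_force: 77.9
clock: 9.2
ee_pos: [0.4285, -0.3168, 0.1712]
tcp_rot: [0.004, -0.104, 0.995, -0.002]
wrist_force: [0.8, -0.9, 0.2]
finger_gap: 0.0235
gripper_force: 77.8
[215 173]
[258 192]
[ 0.42659904 -0.31468882  0.16708165] 0.02329324703394933 77.8162032365799
```

View pics/grip.png

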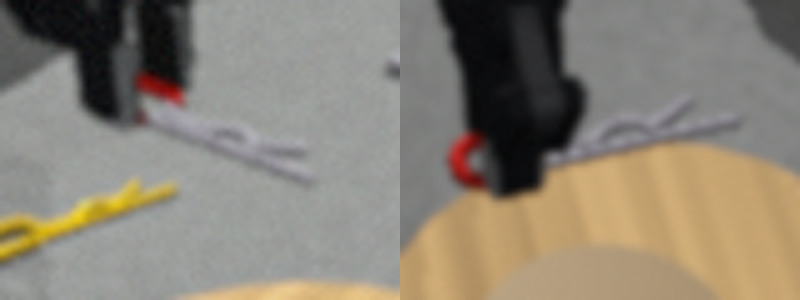

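The clip is held by the eye, pointing forward and roughly level. Tip at crop pixels (312,181)/(740,121), leg start near (150,120)/(548,163). Measuring its pose in the hand.

```bash
cat > leg.py <<'E'
from h import *
def leg(a,a1,a2,b,b1,b2):
    "pixel tip/start in a and b -> tip, direction"
    na=np.cross(ray(a,*a1)[1],ray(a,*a2)[1]);nb=np.cross(ray(b,*b1)[1],ray(b,*b2)[1])
    d=np.cross(na,nb);d/=np.linalg.norm(d)
    t=tri(ray(a,*a1),ray(b,*b1)); return t, d*np.sign(d[0])
E
python3 - <<'E'
from leg import *
a,b=load("scene4"),load("side4")
A=lambda x,y:(175+x/5-.1,143+y/5-.1)
B=lambda x,y:(218+(x-400)/5-.1,162+y/5-.1)
t,d=leg(a,A(312,181),A(150,119),b,B(740,121),B(548,163))
P=[]
for i in range(8): s=ctrl.get_state();P.append(s["ee_pos"]);ctrl.camera("wrist")
P=np.array(P);R=Rt(s);m=P.mean(0);print(P[:,2],m)
print("tip",t,"yaw",np.degrees(np.arctan2(d[1],d[0])),"pitch",np.degrees(np.arcsin(d[2])))
print("tip in tool",R.T@(t-m),"dir in tool",R.T@d)
print("expected", [-.0915,-.007,0])
E
```

```text
[0.16708165 0.16590621 0.16517084 0.1647936  0.16465772 0.16463199
 0.16474956 0.16484938] [ 0.42564935 -0.31420638  0.16523012]
tip [ 0.51800878 -0.30587943  0.17232576] yaw 10.206966736383919 pitch 1.51823366936147
tip in tool [-0.09206858 -0.01099108 -0.00724729] dir in tool [-0.99913764 -0.03059897 -0.02806559]
expected [-0.0915, -0.007, 0]
```

```bash
python3 -m handwheel '[[-1,[0,0,0],0.015],[-1,[0,0,0],0.0135],[-1,[-0.0046,0.04,0],0],[-1,[-0.0046,0.06,0.005],0],[-1,[-0.0046,0.06,0.005],0]]'
python3 -m handwheel '[[-1,[-0.0046,0.06,0.005],0],[-1,[-0.0046,0.06,0.005],0],[-1,[-0.0046,0.06,0.01],0],[-1,[-0.0046,0.06,0.01],0],[-1,[-0.0046,0.04,0.005],0]]'
python3 -m handwheel '[[-1,[0,0.019,0],0],[-1,[0,0,0],0],[-1,[0,0,0],0],[-1,[0,0,0],0]]'
python3 - <<'E'
from h import *
for i in range(6): ctrl.camera("wrist")
P=[]
I=[]
for n in("scene","side","wrist"):
    s=ctrl.get_state();P.append(s["ee_pos"]);c=cam(n);save(c,n+"5")
print(P,s["finger_gap"],s["clock"])
R=Rt(s);print(np.degrees(np.arctan2(R[1,1],R[0,1])),R[:,2])
for n in("scene5","side5"):
    c=load(n);p=proj(c,[.545,.02,.14]).astype(int);print(p);I.append(cv2.resize(c["img"][p[1]-30:p[1]+30,p[0]-20:p[0]+20],(400,600),interpolation=2))
cv2.imwrite("pics/pre.png",np.hstack(I))
E
```

```text
clock: 10.2
ee_pos: [0.4327, -0.1936, 0.1579]
tcp_rot: [-0.0, -0.014, 1.0, -0.0]
wrist_force: [0.2, 1.3, -0.7]
finger_gap: 0.0232
gripper_force: 77.7
clock: 10.7
ee_pos: [0.4432, 0.0192, 0.1313]
tcp_rot: [-0.001, -0.016, 1.0, 0.0]
wrist_force: [-0.2, 0.1, -0.2]
finger_gap: 0.0236
gripper_force: 77.7
clock: 11.1
ee_pos: [0.4434, 0.029, 0.132]
tcp_rot: [0.0, -0.014, 1.0, -0.0]
wrist_force: [-0.0, 0.7, -0.1]
finger_gap: 0.0234
gripper_force: 77.7
[array([0.44344221, 0.02980909, 0.13196801]), array([0.44345285, 0.02997217, 0.13195885]), array([0.44343474, 0.03008106, 0.13195653])] 0.023469108498316533 11.5
91.68836336325573 [ 5.86273634e-05  3.61288155e-05 -9.99999998e-01]
[353 140]
[277  96]
```

View pics/pre.png

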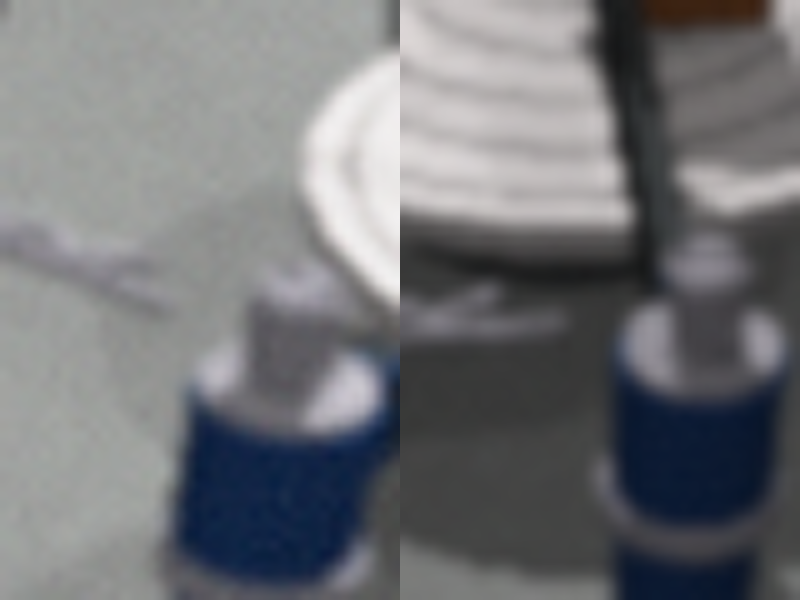

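Scene tip at crop (177,306), leg passing (0,240); side tip at (165,320), leg passing (0,331). Pin top centre is about (297,283) in the scene crop and (307,261) in the side crop.

```bash
python3 - <<'E'
from leg import *
a,b=load("scene5"),load("side5")
A=lambda x,y:(333+x/10-.05,110+y/10-.05)
B=lambda x,y:(257+x/10-.05,66+y/10-.05)
t,d=leg(a,A(177,306),A(0,240),b,B(165,320),B(0,331))
print("tip",t,"yaw",np.degrees(np.arctan2(d[1],d[0])),"pitch",np.degrees(np.arcsin(d[2])))
print("pin top tri",tri(ray(a,*A(297,283)),ray(b,*B(307,261))))
def outline(c,org,P,r,z):
    q=np.array([proj(c,[P[0]+r*np.cos(th),P[1]+r*np.sin(th),z]) for th in np.linspace(0,6.28,60)]);q=(q-org+.05)*10
    return q.min(0).round(),q.max(0).round()
P=(.5685,.0215)
for c,o in((a,(333,110)),(b,(257,66))):
    print("top",outline(c,o,P,.011,.154),"washer",outline(c,o,P,.02,.128),"hub",outline(c,o,P,.022,.127))
    print("predtip",(proj(c,[.4434+.0915,.030-.007,.1355])-o+.05)*10)
# wrist view: pin visible?
w=load("wrist5");print("wrist pin px",proj(w,[.5685,.0215,.154]),proj(w,[.535,.0215,.136]))
# edges: intensity profiles across pin
for c,o,row in((a,(333,110),142),(b,(257,66),96)):
    g=cv2.cvtColor(c["img"],6); print(o[0],g[row,o[0]+15:o[0]+40])
E
```

```text
tip [0.53531069 0.02546779 0.13380159] yaw 0.5161081940853426 pitch 0.9451532909432661
pin top tri [0.56910174 0.0187978  0.15434973]
top (array([250., 259.]), array([351., 304.])) washer (array([195., 341.]), array([375., 427.])) hub (array([185., 341.]), array([383., 435.]))
predtip [169.86037346 302.88050582]
top (array([259., 229.]), array([347., 280.])) washer (array([217., 295.]), array([375., 390.])) hub (array([209., 294.]), array([383., 398.]))
predtip [164.8473281  319.75221464]
wrist pin px [233.20583755 471.1451824 ] [235.73745893 394.97234623]
333 [138 138 142 143 144 146 147 148 139 120  97  88  91  96  98  97 100  96
  97 105 106 106  98  90 100]
257 [65 60 56 56 55 55 54 60 69 84 94 93 78 70 72 71 69 66 64 70 73 71 66 66
 67]
```

```bash
python3 -m handwheel '[[-1,[-0.008,-0.0026,0],0],[-1,[-0.008,0,0],0],[-1,[-0.008,0,0],0],[-1,[0,0,0],0],[-1,[0,0,0],0]]'
python3 -m handwheel '[[-1,[-0.004,0,0],0],[-1,[-0.004,0,0],0],[-1,[-0.004,0,0],0],[-1,[0,0,0],0]]'
python3 -m handwheel '[[-1,[-0.004,0,0],0],[-1,[-0.004,0,0],0],[-1,[0,0,0],0]]'
```

```text
clock: 12.05
ee_pos: [0.4615, 0.0289, 0.1318]
tcp_rot: [-0.0, -0.015, 1.0, -0.0]
wrist_force: [-0.1, 0.1, -0.7]
finger_gap: 0.0233
gripper_force: 77.7
clock: 12.45
ee_pos: [0.471, 0.0293, 0.132]
tcp_rot: [0.0, -0.015, 1.0, -0.0]
wrist_force: [1.0, 0.1, -0.1]
finger_gap: 0.0234
gripper_force: 77.7
clock: 12.75
ee_pos: [0.4771, 0.029, 0.132]
tcp_rot: [0.0, -0.015, 1.0, -0.0]
wrist_force: [0.1, -1.7, -0.8]
finger_gap: 0.0234
gripper_force: 77.6
```

```bash
python3 -m handwheel '[[-1,[-0.006,0,0],0],[-1,[-0.006,0,0],0],[-1,[-0.006,0,0],0],[-1,[0,0,0],0]]'
python3 - <<'E'
from h import *
F=[];I=[]
for i in range(2):
  for n in ("scene","side"):
    s=ctrl.get_state();F.append(np.r_[s["ee_pos"],s["wrist_force"]]);c=cam(n);save(c,n+"6")
print(np.round(F,4))
for n in("scene6","side6"):
    c=load(n);p=proj(c,[.56,.02,.14]).astype(int);I.append(cv2.resize(c["img"][p[1]-30:p[1]+30,p[0]-20:p[0]+20],(400,600),interpolation=2))
cv2.imwrite("pics/in.png",np.hstack(I))
E
```

```text
clock: 13.15
ee_pos: [0.491, 0.0295, 0.132]
tcp_rot: [0.001, -0.015, 1.0, -0.0]
wrist_force: [1.2, -2.7, 0.3]
finger_gap: 0.023
gripper_force: 77.5
[[ 0.491   0.0295  0.132   1.2105 -2.7068  0.3091]
 [ 0.4908  0.0295  0.132   0.58   -2.4149 -0.3707]
 [ 0.4905  0.0295  0.132   0.4005 -2.0271 -0.3359]
 [ 0.4904  0.0295  0.132   0.5872 -2.656   0.0842]]
```

View pics/in.png

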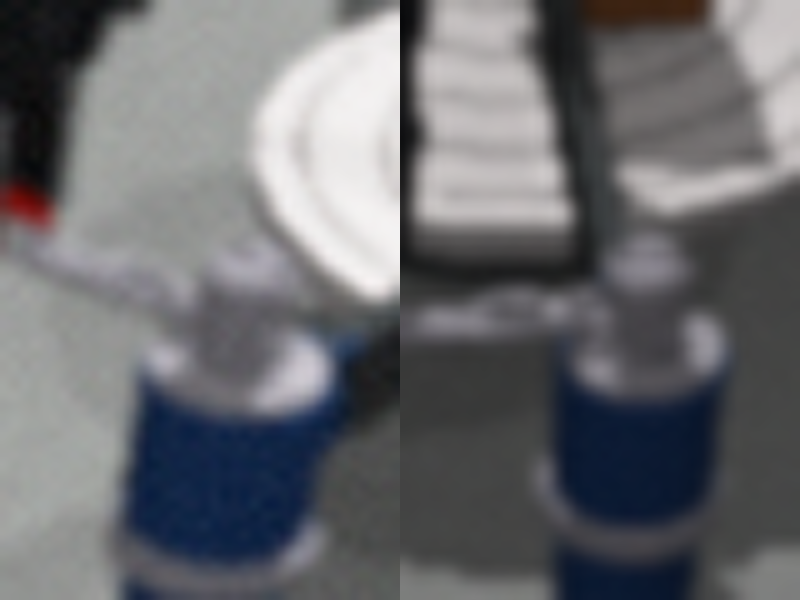

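The leg is in the hole: it vanishes into the pin in both views, with no axial force. There is a small −y side load, so I ease that by 1 mm and push on.

```bash
python3 -m handwheel '[[-1,[0,-0.0013,0],0],[-1,[-0.006,0,0],0],[-1,[-0.006,0,0],0],[-1,[-0.006,0,0],0],[-1,[0,0,0],0]]'
python3 -m handwheel '[[-1,[-0.006,0,0],0],[-1,[-0.006,0,0],0],[-1,[0,0,0],0]]'
python3 -m handwheel '[[-1,[-0.006,0,0],0],[-1,[-0.006,0,0],0],[-1,[0,0,0],0],[-1,[0,0,0],0]]'
```

```text
clock: 13.85
ee_pos: [0.503, 0.0296, 0.1315]
tcp_rot: [-0.001, -0.015, 1.0, 0.0]
wrist_force: [-3.5, 0.4, 0.6]
finger_gap: 0.0234
gripper_force: 77.6
clock: 14.15
ee_pos: [0.5126, 0.0299, 0.1318]
tcp_rot: [-0.0, -0.015, 1.0, 0.0]
wrist_force: [-2.4, 1.3, 0.8]
finger_gap: 0.0231
gripper_force: 77.8
clock: 14.55
ee_pos: [0.5222, 0.0299, 0.132]
tcp_rot: [0.001, -0.015, 1.0, 0.0]
wrist_force: [0.8, 1.2, -0.4]
finger_gap: 0.0229
gripper_force: 77.7
```

```bash
python3 -m handwheel '[[0,[0,0,0],0],[0,[0,0,0],0],[0,[0,0,0],0],[0,[0,0,0],0],[0,[0,0,0],0]]' 40
python3 -m handwheel '[[0,[0,0,-0.02],0],[0,[0,0,-0.05],0],[0,[0,0,-0.06],0],[0,[0.05,0,-0.03],0],[0,[0.04,0,0],0]]'
python3 -m handwheel '[[0,[0,0,0],0],[0,[0,0,0],0],[0,[0,0,0],0]]'
python3 - <<'E'
from h import *
I=[]
for n in("scene","side"):
    c=cam(n);save(c,n+"7");p=proj(c,[.56,.02,.14]).astype(int);I.append(cv2.resize(c["img"][p[1]-30:p[1]+30,p[0]-40:p[0]+40],(400,300),interpolation=2))
    for X in([.613,.021,.137],[.502,.028,.132]):print(n,(proj(c,X)-p+[40,30])*5)
w=cam("wrist");save(w,"w7");p=proj(w,[.56,.02,.14]).astype(int);print(p)
print("w",(proj(w,[.613,.021,.137])-p+[50,37])*8,(proj(w,[.502,.028,.132])-p+[50,37])*8)
x0,y0=max(p[0]-50,0),max(p[1]-37,0);J=cv2.resize(w["img"][y0:y0+75,x0:x0+100],(800,300),interpolation=2)
cv2.imwrite("pics/done.png",np.vstack([np.hstack(I),J]))
E
```

```text
clock: 15.05
ee_pos: [0.5214, 0.0297, 0.1319]
tcp_rot: [0.0, -0.015, 1.0, 0.0]
wrist_force: [0.5, -0.1, -0.8]
finger_gap: 0.0427
gripper_force: 0.0
clock: 15.55
ee_pos: [0.4552, 0.0275, 0.2549]
tcp_rot: [0.003, -0.015, 1.0, 0.001]
wrist_force: [-1.2, -0.1, 0.8]
finger_gap: 0.0425
gripper_force: 0.0
clock: 15.85
ee_pos: [0.4547, 0.0279, 0.2519]
tcp_rot: [0.0, -0.015, 1.0, -0.0]
wrist_force: [-0.1, 0.9, -0.0]
finger_gap: 0.0424
gripper_force: 0.0
scene [305.36457808 198.47703232]
scene [107.82155097 121.48211821]
side [306.53429602 152.19425901]
side [ 86.08710598 162.65968245]
[243 296]
w [401.52402612 647.80453634] [ 482.54662407 -177.06742393]
```

View pics/done.png

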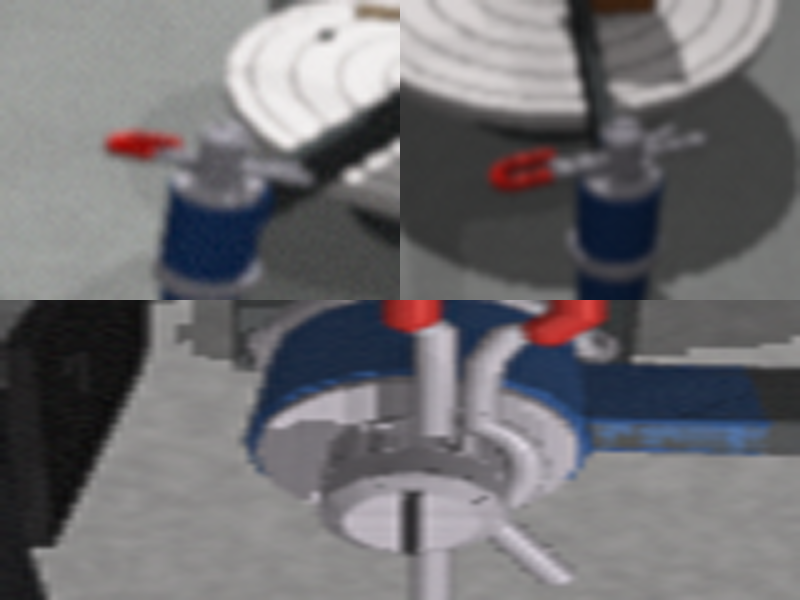

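The leg comes out the far side of the pin, with its tip at the predicted place (about x=305 in both crops). The bow is closed round the pin, the eye sags as described, and the gripper is clear.

```bash
python3 -c "
from cell import ctrl
print(ctrl.close_job())"
```

```text
the job is handed in; nothing more can be done
None
```

The red-eyed clip is through the pin's cross hole with its bow closed round the pin. It has been let go and the job is handed in, at about 16 s on the robot's clock, after a first grasp that missed; no verdict was returned.

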